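# Bar the injection pump over by one full turn

## Task

Check that the fuel pump in the stand runs free: push its hand wheel round by the upright red handle, clockwise seen from above, through exactly one full turn, so that the handle and the red mark on the disc come back to the fixed yellow-tipped pointer and stop there, then leave the pump clear. Push steadily with the fingers against the side of the handle, never holding the handle between them, never flinging the wheel, never driving the pump backwards from its start or past the pointer. Leave everything else on the bench where it is.

Things in the scene. Friction and masses are not known exactly. Their poses are not given: they have to be found in the camera images.
- pump_stand: Fixed, bolted down. Round black base 230 mm across, three steel pillars, a black round plate 224 mm across at 150 to 164 mm height; an aluminium fuel pump with three radial heads hangs under the plate, its shaft points straight up. Origin: centre of the base's underside, on the wheel's vertical axis. Own +x points from the axis to the fixed pointer. The stand may be turned to any bearing.
- wheel_hub (a point): Point on the wheel's vertical axis, level with the top of its rim (0.220 m above the worktop). The dark grey hand wheel lies flat: round rim 16 mm thick, rim centre line of radius 74 mm, 164 mm overall, three spokes to a hub 38 mm across with a nut on top that ends 4 mm above the rim's top. A pale metal timing disc 198 mm across with black ticks every 10 degrees and one red mark turns with it, just below.
- wheel (a joint): Turn of the hand wheel in rad: 0 at the start (handle and red mark at the pointer), growing as it turns clockwise seen from above; one full turn is 6.283. It has no stop near there. Stiff enough to stay where it is left: about 0.35 N m of friction, some 5 N at the handle, does not coast.
- handle: The wheel's red plastic handle, standing upright on the rim 74 mm from the wheel's axis, on the same bearing as the red mark. Round, 17 mm across at the foot, 24 mm at its thickest (38 mm up), 52 mm tall. It spins freely on its own pin. Origin: centre of its foot, 2.5 mm above the rim's top; z up.
- handle_mid (a point): On the handle's axis, half-way up, 28.5 mm above the rim's top (0.2485 m above the worktop).
- handle_top (a point): Top end of the handle on its axis, 54.5 mm above the rim's top (0.2745 m above the worktop).
- pointer (a point): Tip of the fixed pointer: a yellow tip on a bent steel strip at the disc's edge, 86 mm from the wheel's axis, the strip's top 0.208 m above the worktop, below the rim's top.
- union_mid (a point): Centre of a loose brass union, standing, 28 mm across, 44 mm tall, near the stand. Leave alone.
- socket_mid (a point): Centre of a loose steel socket, standing, 30 mm across, 38 mm tall, near the stand. Leave alone.
- oil_bottle_mid (a point): Centre of an amber oil bottle, standing, 64 mm across, 165 mm tall. Leave alone.
- beaker_mid (a point): Centre of a clear plastic beaker, standing, 68 mm across, 110 mm tall. Leave alone.
- injector_mid (a point): Middle of a steel fuel injector lying on the bench, about 175 mm long, 29 mm thick. Leave alone.
- screwdriver_mid (a point): Middle of a red-handled screwdriver lying on the bench, 190 mm long. Leave alone.
- spanner_mid (a point): Middle of a steel spanner lying on the bench, 180 mm long. Leave alone.
- tray_mid (a point): Middle of a blue parts tray with small fittings in it, 150 x 200 x 45 mm. Leave alone.

How it is judged (in metres and radians):
On the way, in this order (a step that is already met when the one before it is completed fails the run):
1. the wheel is being pushed clockwise by the fingers on its handle (value of joint wheel above 0.3 rad and contact force between the fingers and handle above 0.5 N).
2. the wheel is past three quarters of a turn, still pushed by the fingers on its handle (value of joint wheel above 4.71 rad and contact force between the fingers and handle above 0.5 N).
At the end, for the whole second after the job is handed in: The hand wheel is at rest one full turn clockwise from its start, within 0.2 rad (about 11 degrees), and every other thing on the bench lies within 20 mm of where it was (value of joint wheel between 6.083 and 6.483 rad and velocity of joint wheel between -0.05 and 0.05 rad/s and distance of each of union_mid, socket_mid, oil_bottle_mid, beaker_mid, injector_mid, screwdriver_mid, spanner_mid, tray_mid from where it was at the start of the episode below 0.02 m); the robot touches nothing.
It fails at once if the pump is driven past one turn by more than 0.3 rad, or backwards from its start by more than 0.2 rad (value of joint wheel above 6.583 rad or value of joint wheel below -0.2 rad).
It fails at once if the wheel is flung (faster than 4 rad/s) (velocity of joint wheel above 4 rad/s).
It fails at once if the handle is taken between the fingers (horizontal distance between the grasp point and handle_mid below 0.01 m and z of the grasp point in the frame of handle_top below 0 m).
It fails at once if the wheel is turned by its rim, spokes or disc instead of its handle (contact force between the fingers and pump_stand above 2 N and contact force between the fingers and handle below 0.2 N and velocity of joint wheel above 0.15 rad/s).
It fails at once if something else on the bench is shifted or lifted by more than 20 mm (distance of any of union_mid, socket_mid, oil_bottle_mid, beaker_mid, injector_mid, screwdriver_mid, spanner_mid, tray_mid from where it was at the start of the episode above 0.02 m).
It also fails if it takes over 56 s, if anything falls off the work surface, if the arm or the gripper's body presses on something with over 40 N, if the wrist force passes 120 N, or if a joint passes its speed limit or range.

## Robot

A 6-joint arm with a two-finger parallel gripper is mounted at the origin on the work surface. World frame = base frame: x ahead of the robot, y to its left, z up, the work surface at z = 0. Lengths are in mm, angles in rad, forces in N, time in s.
With the tool pointing down it reaches from about 350 to 800 mm from the base axis. Payload 7.3 kg.
Tool frame: the origin (TCP) lies on the front face of the gripper's body, between the roots of the fingers; the fingertips stand ahead of it and the grasp point (between the pads) lies 54 mm ahead of it (bot.tcp_to_tips is the z of the fingertips in the tool frame, in mm); z points along the fingers, y is the line along which they close (so a half turn about z gives the same grasp; the last joint's range is limited). The gripper opens to 85 mm and grips with 20 to 120 N. Pads are 22 mm wide; open, the fingers measure 114 mm over their backs; the gripper's body (76 mm by 85 mm) begins 54 mm behind the grasp point. The pads swing forward as they close: fully open they stand 13 mm farther back than shut.
Start: joints at [1.032, 0.342, 1.524, -0, 1.275, -0.146], TCP at [200.942, 485.036, 303.922] pointing down, gripper open.
Joint ranges: [-2.53, 2.53], [-0.77, 2.02], [0.04, 2.7], [-1, 4.14], [0.28, 2.66], [-3.11, 3.11]. Speed limits (rad/s): [2.57, 2.57, 3.14, 3.14, 3.14, 3.14].

## Interface

Orientations are given as a 3x3 rotation matrix whose columns are the frame's x, y, z axes.
In Python, from cell import bot gives the robot as it stands.
- The arm moves only by the tool servo_tool, never from a script. Its argument "motion" is a list of rows, each a list of 3 entries, a list of its own where there are three numbers: the shift along the tool's x, y, z in cm, then the turn about the tool's z in rad, then the opening in per cent of the stroke, from 0 (shut) to 100 (fully open). A call has 1 to 12 rows; each row is the pose to reach, as a shift and turn from the pose commanded when the call began, along the tool's axes at that moment; what a row does not reach only later rows make up. A row lasts 1/8 s, in which the tool goes at most 62.5 mm and 10.7 degrees, less where a joint would pass 70% of its speed; a pose out of reach is approached as far as the arm can. A call with a gripper value outside its range is refused whole. The fingers move at their own pace and stop on an object; "newtons" is the grip in N (left out, the last holds). Time passes only in rows, so rows that repeat a pose let the fingers close. It gives the time, the measured TCP pose, the force, the opening and the grip force at its end, in the units of the state.
- bot.get_state(): the state, without advancing time (a new reading comes with each control period).
- bot.camera(name): name is "scene" or "top"; returns (picture, depth): 400x640x3 uint8, blue, green, red; 400x640 float32, mm along the optical axis (not along the pixel's ray), 0 where there is no reading.
- bot.camera_info(name): a dict with "fx", "fy", "cx", "cy" (pixels), "R" (3x3) and "t" (3): a world point X has camera coordinates R X + t. Camera axes: x right, y down, z forward; pixel columns grow to the right and rows downward; lengths in mm; the calibration is good to about 2 mm. A picture is of the moment at which its call begins. camera_info takes no time and is no camera call.
- bot.finish_job(): hands the job in; it is judged then, once.
Trained networks look in the newest picture that a camera, given by its name, has taken for a name from the list of things; names that differ only in an ending like _2 or _b are one class to them, and where a whole thing is asked for, a point or a joint stands for the part that bears it (a point fixed in the world has none). Each returns a list of dicts, best first, with "p" (0 to 1); they miss things now and then, are a little off and sometimes report something else, mostly with a low value. They report only what shows in the picture. A call takes as long as a camera call.
- bot.trace(camera, query): "pixels" (400x640 bool, what is visible of it) and "pixel" ([row, column] in pixels, amid what is visible of it).
The state is a dict: "time": time; "joint_pos": joint angles; "dq": joint speeds; "joint_efforts": joint torques, N m; "eef_pos": TCP position; "tool_rot": TCP orientation; "contact_force": force on the tool from outside, world axes, zero at the start; "torque": the same for the moment, N m; "opening": finger opening in mm; "gripper_force": force on a finger pad.
Only numpy, scipy, OpenCV 4.12 (cv2) and the standard library are available. Lean on these libraries where they do the work, as an engineer would, in place of code of your own. Each camera call takes 0.05 s, during which the arm holds its last target. There are 200 camera calls.

## Working session

There is one attempt and no reset: what is moved stays moved. The work goes in short steps, Python scripts to look and compute and a tool call to move; the robot and the scene stay as the last step left them, time stands still between calls to the robot, and variables do not carry over. Pictures are saved under pics/ and viewed, at most 10 in all, crops included, and the job is handed in when it is done.

Besides the shell and the picture viewer there is one more tool, called as a command line: name --argument value ..., lists and objects as JSON in quotes. servo_tool: Moves the arm, as the interface text tells. Its arguments: {"type":"object","properties":{"motion":{"type":"array","items":{"type":"array"}},"newtons":{"type":"number"}},"required":["motion"]}

```bash
mkdir -p pics; cat > h.py <<'E'
import numpy as np, cv2
from cell import bot
def world(cam,depth,mask):
    i=bot.camera_info(cam); r,c=np.nonzero(mask&(depth>0)); z=depth[r,c]
    P=np.c_[(c-i['cx'])/i['fx']*z,(r-i['cy'])/i['fy']*z,z]
    return (P-np.array(i['t']))@np.array(i['R'])
E
python3 - <<'E'
from h import *
for n in ('scene','top'):
    im,d=bot.camera(n); cv2.imwrite(f'pics/{n}0.png',im)
    for q in ('handle','pointer','wheel_hub','pump_stand','union_mid','socket_mid','oil_bottle_mid','beaker_mid','tray_mid'):
        for t in bot.trace(n,q)[:1]:
            P=world(n,d,t['pixels'])
            if len(P): print(n,q,round(t['p'],2),t['pixel'],len(P),np.median(P,0).round(),P.min(0).round(),P.max(0).round())
s=bot.get_state();print(s['time'],s['eef_pos'],np.round(s['tool_rot'],3).tolist(),s['opening'],bot.tcp_to_tips)
E
```

```text
scene handle 0.7 [197.0, 243.4] 136 [ 569. -143.  256.] [ 495. -154.  200.] [ 576. -106.  276.]
scene pointer 0.96 [225.1, 243.5] 5864 [ 543. -136.  159.] [  66. -227.   -5.] [639. 115. 276.]
scene wheel_hub 0.84 [199.8, 241.3] 1959 [ 514. -124.  193.] [ 400. -212.  163.] [595. -16. 276.]
scene pump_stand 0.88 [227.8, 246.1] 5785 [ 544. -135.  161.] [  69. -228.   -3.] [635.  91. 276.]
scene union_mid 0.6 [279.1, 257.4] 102 [ 645. -143.   14.] [ 614. -154.   -2.] [ 654. -122.   45.]
scene socket_mid 0.41 [232.2, 211.3] 91 [ 378. -202.   25.] [ 364. -214.    3.] [ 385. -187.   41.]
scene oil_bottle_mid 0.7 [229.7, 209.9] 115 [ 376. -201.   25.] [ 297. -218.   -4.] [ 507. -179.  130.]
scene beaker_mid 0.86 [190.0, 359.0] 528 [432. 371.  70.] [225. 345.  -5.] [452. 536. 113.]
scene tray_mid 0.86 [210.6, 425.8] 1776 [596. 554.  25.] [480. 454.  -4.] [674. 709.  49.]
top handle 0.54 [216.7, 385.9] 44 [ 557. -134.  270.] [ 548. -145.  240.] [ 567. -125.  277.]
top pointer 0.9 [239.4, 373.2] 3614 [485. -98. 191.] [ 374. -258.   -8.] [633.   5. 277.]
top wheel_hub 0.71 [239.7, 377.6] 2744 [ 488. -107.  193.] [ 394. -211.  157.] [592. -12. 277.]
top pump_stand 0.82 [238.9, 372.2] 3579 [485. -97. 191.] [ 378. -258.   -5.] [603.   5. 277.]
top oil_bottle_mid 0.95 [184.3, 442.0] 393 [ 687. -363.  108.] [ 663. -447.   -2.] [ 751. -343.  173.]
top beaker_mid 0.74 [263.0, 234.7] 328 [412. 396.  50.] [380. 350.  -3.] [446. 415. 116.]
top tray_mid 0.57 [212.0, 191.5] 2344 [591. 563.   7.] [515. 462.  -9.] [680. 664.  52.]
1.0 [200.92697213 485.03157251 303.92080196] [[-0.924, 0.383, 0.0], [0.383, 0.924, 0.0], [-0.0, 0.0, -1.0]] 85.65926688122087 72.6
```

```bash
python3 - <<'E'
from h import *
im=cv2.imread('pics/top0.png'); cv2.imwrite('pics/topc.png',cv2.resize(im[140:340,300:500],None,fx=3,fy=3,interpolation=2))
im2,d=bot.camera('top')
m=np.zeros(d.shape,bool); m[150:330,310:460]=1
P=world('top',d,m)
near=np.hypot(P[:,0]-490,P[:,1]+111)<150
P=P[near]
for lo,hi in ((185,207),(208,222),(150,166)):
    Q=P[(P[:,2]>lo)&(P[:,2]<hi)][:,:2].astype(np.float32)
    print(lo,len(Q),cv2.minEnclosingCircle(Q),Q.mean(0),np.percentile(Q,[1,99],axis=0).mean(0),np.median(P[(P[:,2]>lo)&(P[:,2]<hi)][:,2]))
T=P[P[:,2]>258]; print('handle',len(T),T.mean(0),(T.min(0)+T.max(0))/2)
E
```

```text
185 1723 ((499.40704345703125, -111.15872192382812), 107.21684265136719) [ 489.27594 -105.51172] [ 492.58070313 -108.51925908] 190.69554289744286
208 852 ((504.66363525390625, -114.98954772949219), 96.89786529541016) [ 488.98978 -106.69581] [ 495.14326965 -107.68096963] 216.9008425963703
150 481 ((493.1574401855469, -108.82965850830078), 113.3841781616211) [479.72412 -84.488  ] [ 490.38146973 -107.83428254] 162.91865828964117
handle 43 [ 558.04130778 -134.98031559  270.14879512] [ 558.38179785 -135.69382899  268.05162917]
```

View pics/topc.png

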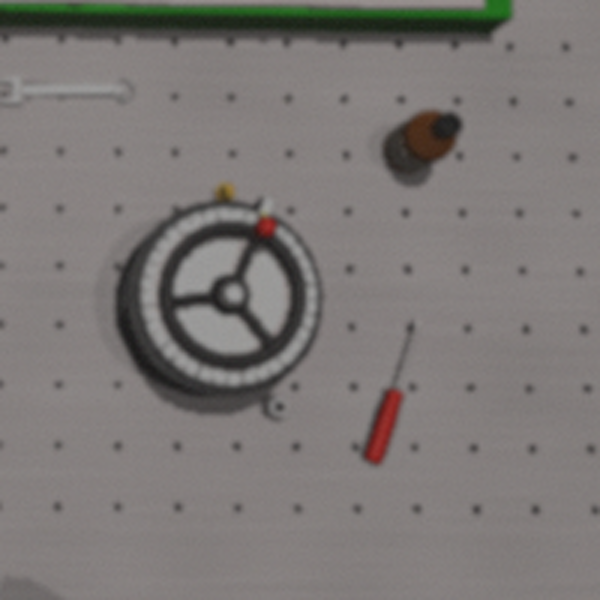

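View pics/scene0.png

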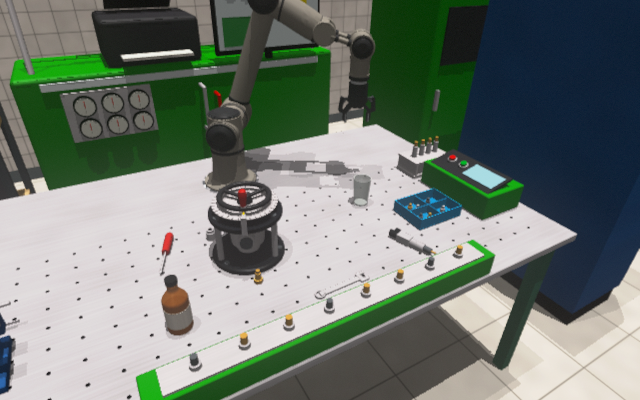

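The top crop shows the hub at about full-picture (row 238, col 377). The red handle and pointer are at (216, 389), toward +x and slightly −y. From depth, the hub is at about (490, −108) and the handle bearing is about −22°. The scene view shows free space above the wheel. I'll move above and behind the handle with the gripper shut.

servo_tool --motion '[[[-2,-1.5,-5],-0.15,0],[[-6,-4,-9.6],-0.33,0],[[-11,-8,-9.6],-0.5,0],[[-16,-11,-9.6],-0.68,0],[[-21,-15,-9.6],-0.85,0],[[-26,-18,-9.6],-1.03,0],[[-31,-22,-9.6],-1.2,0],[[-36,-25.5,-9.6],-1.38,0],[[-41,-29,-9.6],-1.55,0],[[-46,-32.6,-9.6],-1.73,0],[[-51,-36,-9.6],-1.9,0],[[-55.5,-39.4,-9.6],-2.08,0]]' --newtons 30

```text
time: 2.55
eef_pos: [534.9, 22.7, 395.0]
tool_rot: [[-0.105, -0.995, 0.001], [-0.993, 0.104, -0.062], [0.062, -0.008, -0.998]]
contact_force: [0.3, 0.7, 0.1]
opening: -0.1
gripper_force: 0.0
```

```bash
cat >> h.py <<'E'
def st():
    s=bot.get_state(); R=np.array(s['tool_rot'])
    print('t',round(s['time'],2),'p',np.round(s['eef_pos'],1),'yaw',round(np.degrees(np.arctan2(R[1,0],R[0,0])),1),'q',np.round(s['joint_pos'],2),'F',np.round(s['contact_force'],1),'op',round(s['opening'],1))
    return s
def rel(s,target,yaw):  # shift in cm and turn from the present pose
    R=np.array(s['tool_rot']); y0=np.arctan2(R[1,0],R[0,0])
    d=R.T@(np.array(target)-np.array(s['eef_pos']))/10
    return d.round(1).tolist(), round((y0-np.radians(yaw)+np.pi)%(2*np.pi)-np.pi,2)
E
python3 - <<'E'
from h import *
s=st(); print(rel(s,[563,-91,400],-116),bot.tcp_to_tips)
E
```

```text
t 2.55 p [534.9  22.7 395. ] yaw -96.0 q [-0.07  0.31  1.32 -0.06  1.5  -3.11] F [0.3 0.7 0.1] op -0.1
([11.0, -4.0, 0.2], np.float64(0.35)) 72.6
```

servo_tool --motion '[[[2,-1,0],0.12,0],[[4,-2,0],0.25,0],[[6,-3,0],0.35,0],[[6,-3,0],0.35,0]]'

```text
time: 3.05
eef_pos: [558.0, -34.8, 398.1]
tool_rot: [[-0.433, -0.902, 0.0], [-0.9, 0.432, -0.06], [0.054, -0.026, -0.998]]
contact_force: [0.9, 0.2, -0.0]
opening: -0.2
gripper_force: 0.0
```

```bash
python3 - <<'E'
from h import *
s=st(); print(rel(s,[563,-91,400],-116), np.round(s['tool_rot'],3).tolist())
E
```

```text
t 3.05 p [558.  -34.8 398.1] yaw -115.7 q [-0.17  0.35  1.25 -0.06  1.53 -2.87] F [ 0.9  0.2 -0. ] op -0.2
([4.9, -2.9, 0.1], np.float64(0.01)) [[-0.433, -0.902, 0.0], [-0.9, 0.432, -0.06], [0.054, -0.026, -0.998]]
```

```bash
python3 - <<'E'
from h import *
s=st(); print(rel(s,[563,-88,398],-116),rel(s,[563,-88,312],-116))
E
```

```text
t 3.05 p [558.  -34.8 398.1] yaw -115.7 q [-0.17  0.35  1.25 -0.06  1.53 -2.87] F [ 0.9  0.2 -0. ] op -0.2
([4.6, -2.8, 0.3], np.float64(0.01)) ([4.1, -2.5, 8.9], np.float64(0.01))
```

servo_tool --motion '[[[2.3,-1.4,0.1],0,0],[[4.6,-2.8,0.3],0,0],[[4.5,-2.7,2],0,0],[[4.4,-2.7,4],0,0],[[4.2,-2.6,6.5],0,0],[[4.1,-2.5,8.9],0,0],[[4.1,-2.5,8.9],0,0]]'

```text
time: 3.92
eef_pos: [561.7, -85.7, 310.8]
tool_rot: [[-0.429, -0.903, -0.003], [-0.902, 0.429, -0.058], [0.054, -0.022, -0.998]]
contact_force: [-0.5, -0.3, 0.7]
opening: 0.1
gripper_force: 0.0
```

```bash
cat >> h.py <<'E'
H=np.array([490.5,-108.])
def plan(s,a0,step,n,zt=312):
    # finger angle a (deg, falling); yaw runs -116 .. -443 over a = 0 .. -360
    zz=np.array(s['tool_rot'])[:,2]
    for k in range(1,n+1):
        a=a0-step*k; yaw=-116+min(a,0)*327/360
        F=H+74*np.array([np.cos(np.radians(a)),np.sin(np.radians(a))])
        t=[*(F-60*zz[:2]),zt]
        print(a,rel(s,t,yaw))
def fang(s):
    F=np.array(s['eef_pos'])+60*np.array(s['tool_rot'])[:,2]
    d=F[:2]-H; print('finger ang',np.degrees(np.arctan2(d[1],d[0])).round(1),'r',np.hypot(*d).round(1))
E
python3 - <<'E'
from h import *
s=st(); fang(s); plan(s,13,6,12)
for n in ('scene','top'):
    im,d=bot.camera(n); cv2.imwrite(f'pics/{n}1.png',cv2.resize(im[120:300,170:330] if n=='scene' else im[140:340,300:500],None,fx=3,fy=3))
E
```

```text
t 3.92 p [561.7 -85.7 310.8] yaw -115.5 q [-0.26  0.41  1.39 -0.06  1.32 -2.95] F [-0.5 -0.3  0.7] op 0.1
finger ang 14.8 r 73.5
7 ([0.8, -0.6, -0.1], np.float64(0.01))
1 ([1.5, -1.0, -0.0], np.float64(0.01))
-5 ([2.2, -1.3, 0.0], np.float64(0.09))
-11 ([2.9, -1.6, 0.1], np.float64(0.18))
-17 ([3.7, -1.7, 0.1], np.float64(0.28))
-23 ([4.4, -1.8, 0.2], np.float64(0.37))
-29 ([5.2, -1.8, 0.2], np.float64(0.47))
-35 ([6.0, -1.7, 0.2], np.float64(0.56))
-41 ([6.7, -1.5, 0.3], np.float64(0.66))
-47 ([7.5, -1.3, 0.3], np.float64(0.75))
-53 ([8.2, -0.9, 0.3], np.float64(0.85))
-59 ([8.8, -0.6, 0.4], np.float64(0.94))
```

View pics/scene1.png

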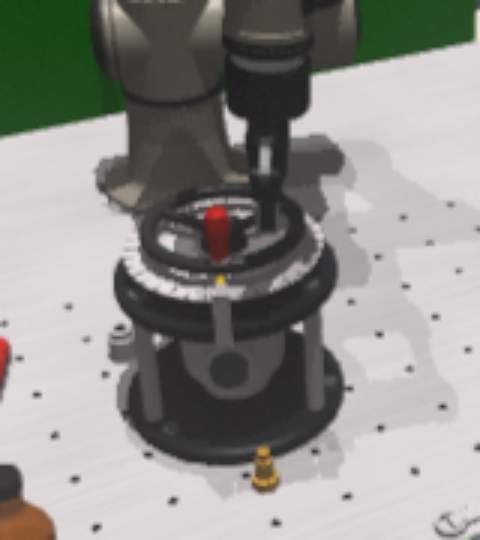

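The crop shows the shut fingertips at (268, 225), just above the wheel on the counter-clockwise side of the red handle at (218, 232). They touch nothing. Now I start pushing.

servo_tool --motion '[[[0.8,-0.6,-0.1],0,0],[[1.5,-1.0,0],0.02,0],[[2.2,-1.3,0],0.09,0],[[2.9,-1.6,0.1],0.18,0],[[3.7,-1.7,0.1],0.28,0],[[4.4,-1.8,0.2],0.37,0],[[5.2,-1.8,0.2],0.47,0],[[6.0,-1.7,0.2],0.56,0],[[6.7,-1.5,0.3],0.66,0],[[7.5,-1.3,0.3],0.75,0],[[8.2,-0.9,0.3],0.85,0],[[8.8,-0.6,0.4],0.94,0]]'

```text
time: 5.52
eef_pos: [531.1, -169.5, 314.5]
tool_rot: [[-0.984, -0.18, 0.005], [-0.18, 0.982, -0.06], [0.006, -0.06, -0.998]]
contact_force: [6.1, 0.3, 4.2]
opening: 0.0
gripper_force: 2.5
```

```bash
python3 - <<'E'
from h import *
s=st(); fang(s); plan(s,-59,6,12)
im,d=bot.camera('top'); cv2.imwrite('pics/top2.png',cv2.resize(im[140:340,300:500],None,fx=3,fy=3))
im,d=bot.camera('scene'); cv2.imwrite('pics/scene2.png',cv2.resize(im[120:300,170:330],None,fx=3,fy=3))
for t in bot.trace('scene','handle')[:2]:
    P=world('scene',d,t['pixels']);print(t['p'],t['pixel'],np.median(P,0),len(P))
E
```

```text
t 5.53 p [ 531.1 -169.5  314.5] yaw -169.6 q [-0.42  0.38  1.43 -0.05  1.3  -2.16] F [6.1 0.3 4.2] op 0.0
finger ang -57.8 r 76.9
-65 ([1.0, -0.0, 0.3], np.float64(0.09))
-71 ([1.7, -0.2, 0.3], np.float64(0.19))
-77 ([2.5, -0.2, 0.3], np.float64(0.28))
-83 ([3.3, -0.2, 0.3], np.float64(0.38))
-89 ([4.1, -0.1, 0.3], np.float64(0.47))
-95 ([4.8, 0.0, 0.3], np.float64(0.57))
-101 ([5.6, 0.3, 0.3], np.float64(0.66))
-107 ([6.3, 0.6, 0.2], np.float64(0.76))
-113 ([6.9, 1.0, 0.2], np.float64(0.86))
-119 ([7.5, 1.4, 0.2], np.float64(0.95))
-125 ([8.1, 2.0, 0.2], np.float64(1.05))
-131 ([8.6, 2.5, 0.1], np.float64(1.14))
0.41 [194.9, 217.3] [ 519.21719768 -190.85038386  249.56777202] 43
0.2 [202.3, 246.8] [ 517.32852099 -113.98654499  193.088994  ] 1854
```

View pics/scene2.png

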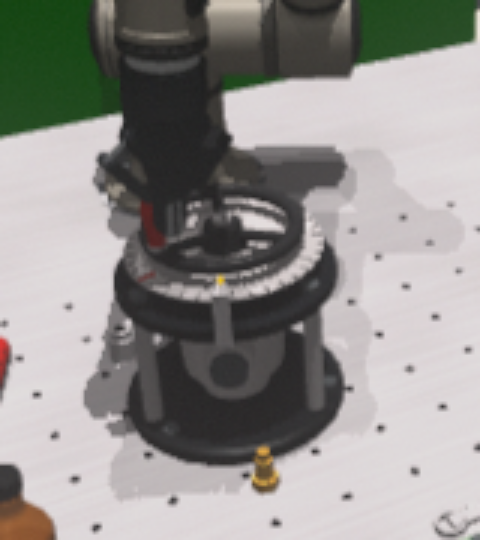

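The crop shows the wheel turning: the handle and red mark are near (150, 240), with the fingers behind them and about 6 N of force. I continue.

servo_tool --motion '[[[0.9,0,0.1],0.09,0],[[1.7,-0.1,0.2],0.19,0],[[2.5,-0.2,0.2],0.28,0],[[3.3,-0.2,0.2],0.38,0],[[4.1,-0.1,0.2],0.47,0],[[4.8,0,0.2],0.57,0],[[5.6,0.3,0.2],0.66,0],[[6.3,0.6,0.2],0.76,0],[[6.9,1.0,0.2],0.86,0],[[7.5,1.4,0.2],0.95,0],[[8.1,2.0,0.2],1.05,0],[[8.6,2.5,0.1],1.14,0]]'

```text
time: 7.18
eef_pos: [441.5, -161.0, 312.6]
tool_rot: [[-0.576, 0.817, 0.003], [0.816, 0.575, -0.062], [-0.053, -0.033, -0.998]]
contact_force: [3.5, -4.3, -0.4]
opening: 0.0
gripper_force: 2.6
```

```bash
python3 - <<'E'
from h import *
s=st(); fang(s); plan(s,-131,6,12)
im,d=bot.camera('scene')
for t in bot.trace('scene','handle')[:2]:
    P=world('scene',d,t['pixels']);print(t['p'],t['pixel'],np.median(P,0),len(P))
E
```

```text
t 7.17 p [ 441.5 -161.   312.6] yaw 125.2 q [-0.49  0.22  1.67 -0.06  1.22 -1.08] F [ 3.5 -4.3 -0.4] op 0.0
finger ang -130.7 r 74.8
-137 ([0.8, -0.1, 0.0], np.float64(0.1))
-143 ([1.6, -0.1, -0.0], np.float64(0.19))
-149 ([2.4, -0.1, -0.1], np.float64(0.29))
-155 ([3.1, -0.0, -0.1], np.float64(0.38))
-161 ([3.9, 0.2, -0.2], np.float64(0.48))
-167 ([4.6, 0.4, -0.2], np.float64(0.57))
-173 ([5.3, 0.7, -0.2], np.float64(0.67))
-179 ([6.0, 1.1, -0.3], np.float64(0.76))
-185 ([6.6, 1.6, -0.3], np.float64(0.86))
-191 ([7.2, 2.1, -0.4], np.float64(0.96))
-197 ([7.7, 2.7, -0.4], np.float64(1.05))
-203 ([8.1, 3.4, -0.5], np.float64(1.15))
0.41 [183.9, 225.7] [ 438.4319677  -148.46861891  239.82164414] 23
```

servo_tool --motion '[[[0.8,-0.1,0],0.1,0],[[1.6,-0.1,0],0.19,0],[[2.4,-0.1,-0.1],0.29,0],[[3.1,0,-0.1],0.38,0],[[3.9,0.2,-0.2],0.48,0],[[4.6,0.4,-0.2],0.57,0],[[5.3,0.7,-0.2],0.67,0],[[6.0,1.1,-0.3],0.76,0],[[6.6,1.6,-0.3],0.86,0],[[7.2,2.1,-0.4],0.96,0],[[7.7,2.7,-0.4],1.05,0],[[8.1,3.4,-0.5],1.15,0]]'

```text
time: 8.78
eef_pos: [421.4, -74.7, 311.5]
tool_rot: [[0.509, 0.861, -0.002], [0.859, -0.508, -0.061], [-0.054, 0.029, -0.998]]
contact_force: [-3.5, -5.1, -1.1]
opening: 0.0
gripper_force: 2.6
```

```bash
python3 - <<'E'
from h import *
s=st(); fang(s); plan(s,-203,6,12)
E
```

```text
t 8.78 p [421.4 -74.7 311.5] yaw 59.3 q [-0.32  0.15  1.76 -0.06  1.21  0.23] F [-3.5 -5.1 -1.1] op 0.0
finger ang 156.8 r 75.4
-209 ([0.8, 0.1, -0.1], np.float64(0.09))
-215 ([1.5, 0.1, -0.1], np.float64(0.19))
-221 ([2.3, 0.2, -0.2], np.float64(0.28))
-227 ([3.1, 0.4, -0.2], np.float64(0.38))
-233 ([3.8, 0.6, -0.2], np.float64(0.47))
-239 ([4.5, 1.0, -0.3], np.float64(0.57))
-245 ([5.1, 1.4, -0.3], np.float64(0.66))
-251 ([5.8, 1.8, -0.3], np.float64(0.76))
-257 ([6.3, 2.4, -0.3], np.float64(0.85))
-263 ([6.8, 3.0, -0.3], np.float64(0.95))
-269 ([7.3, 3.6, -0.3], np.float64(1.04))
-275 ([7.6, 4.3, -0.3], np.float64(1.14))
```

servo_tool --motion '[[[0.8,0.1,-0.1],0.09,0],[[1.5,0.1,-0.1],0.19,0],[[2.3,0.2,-0.2],0.28,0],[[3.1,0.4,-0.2],0.38,0],[[3.8,0.6,-0.2],0.47,0],[[4.5,1.0,-0.3],0.57,0],[[5.1,1.4,-0.3],0.66,0],[[5.8,1.8,-0.3],0.76,0],[[6.3,2.4,-0.3],0.85,0],[[6.8,3.0,-0.3],0.95,0],[[7.3,3.6,-0.3],1.04,0],[[7.6,4.3,-0.3],1.14,0]]'

```text
time: 10.28
eef_pos: [496.3, -30.2, 310.9]
tool_rot: [[0.995, -0.103, -0.006], [-0.103, -0.993, -0.058], [0.0, 0.059, -0.998]]
contact_force: [-5.9, 0.5, -0.0]
opening: -0.1
gripper_force: 2.6
```

```bash
python3 - <<'E'
from h import *
s=st(); fang(s); plan(s,-275,6,12)
im,d=bot.camera('scene'); cv2.imwrite('pics/scene3.png',cv2.resize(im[120:300,170:330],None,fx=3,fy=3))
for t in bot.trace('scene','handle')[:2]:
    P=world('scene',d,t['pixels']);m=np.median(P,0);print(t['p'],t['pixel'],m,len(P),np.degrees(np.arctan2(m[1]+108,m[0]-490.5)))
E
```

```text
t 10.28 p [496.3 -30.2 310.9] yaw -5.9 q [-0.19  0.29  1.58 -0.06  1.27  1.51] F [-5.9  0.5 -0. ] op -0.1
finger ang 85.8 r 74.6
-281 ([0.9, 0.1, -0.1], np.float64(0.09))
-287 ([1.7, 0.2, -0.1], np.float64(0.19))
-293 ([2.4, 0.4, -0.1], np.float64(0.28))
-299 ([3.1, 0.6, -0.1], np.float64(0.38))
-305 ([3.8, 1.0, -0.1], np.float64(0.47))
-311 ([4.5, 1.4, -0.0], np.float64(0.57))
-317 ([5.1, 1.9, 0.0], np.float64(0.66))
-323 ([5.6, 2.4, 0.0], np.float64(0.76))
-329 ([6.1, 3.0, 0.1], np.float64(0.85))
-335 ([6.6, 3.7, 0.1], np.float64(0.95))
-341 ([6.9, 4.3, 0.1], np.float64(1.04))
-347 ([7.2, 5.1, 0.2], np.float64(1.14))
0.55 [227.9, 250.2] [ 538.91938122 -130.10759926  161.99652872] 5891 -24.54076319613958
```

View pics/scene3.png

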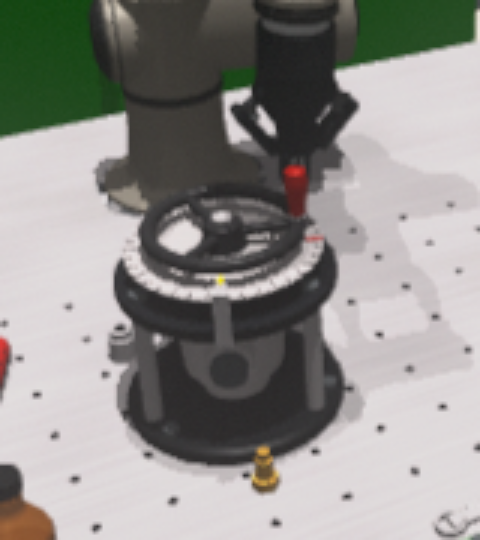

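The crop shows the handle at (296, 190) and the red mark at (318, 239), past three quarters of a turn, with the fingers behind. I'll push on, stopping short so I can measure.

servo_tool --motion '[[[0.8,0.1,-0.1],0.09,0],[[1.6,0.2,-0.1],0.19,0],[[2.4,0.4,-0.1],0.28,0],[[3.1,0.6,-0.1],0.38,0],[[3.8,1.0,-0.1],0.47,0],[[4.5,1.4,0],0.57,0],[[5.1,1.9,0],0.66,0],[[5.6,2.4,0],0.76,0],[[6.1,3.0,0.1],0.85,0],[[6.4,3.4,0.1],0.9,0],[[6.4,3.4,0.1],0.9,0]]'

```text
time: 11.75
eef_pos: [557.2, -70.5, 312.5]
tool_rot: [[0.541, -0.841, -0.002], [-0.84, -0.539, -0.058], [0.047, 0.033, -0.998]]
contact_force: [-2.5, 3.1, -3.4]
opening: -0.1
gripper_force: 1.7
```

```bash
cat > m.py <<'E'
from h import *
s=st(); fang(s)
im,d=bot.camera('scene')
hsv=cv2.cvtColor(im,cv2.COLOR_BGR2HSV).astype(int)
m=((hsv[...,0]<8)|(hsv[...,0]>172))&(hsv[...,1]>140)&(hsv[...,2]>60); m[:170]=0;m[:, :200]=0;m[240:]=0;m[:,290:]=0
P=world('scene',d,m); r=np.hypot(*(P[:,:2]-H).T)
for n,k in (('handle',(P[:,2]>225)&(r<100)),('mark',(P[:,2]<225)&(P[:,2]>170)&(r<130))):
    Q=P[k]
    if len(Q):
        c=np.median(Q,0); print(n,len(Q),c.round(1),'ang',np.degrees(np.arctan2(c[1]-H[1],c[0]-H[0])).round(1))
E
cp m.py m2.py; python3 - <<'E'
exec(open('m.py').read())
cv2.imwrite('pics/scene4.png',cv2.resize(im[120:300,170:330],None,fx=3,fy=3))
plan(s,-333,4,10)
# same measure on the first picture (start of episode), pixel columns
a=cv2.imread('pics/scene0.png'); g=cv2.cvtColor(a,cv2.COLOR_BGR2HSV).astype(int)
def cols(g):
    k=((g[...,0]<8)|(g[...,0]>172))&(g[...,1]>140)&(g[...,2]>60); k[:170]=0;k[:,:200]=0;k[240:]=0;k[:,290:]=0
    return np.argwhere(k).mean(0),k.sum()
print('start',cols(g),'now',cols(hsv))
E
```

```text
t 11.75 p [557.2 -70.5 312.5] yaw -57.2 q [-0.24  0.4   1.41 -0.06  1.32  2.35] F [-2.5  3.1 -3.4] op -0.1
finger ang 27.1 r 74.7
handle 95 [ 573.9 -102.8  260.6] ang 3.6
mark 4 [465.2 -72.5 213. ] ang 125.4
-337 ([0.5, 0.1, 0.1], np.float64(0.08))
-341 ([1.0, 0.2, 0.1], np.float64(0.15))
-345 ([1.5, 0.4, 0.1], np.float64(0.21))
-349 ([2.0, 0.6, 0.2], np.float64(0.28))
-353 ([2.5, 0.8, 0.2], np.float64(0.34))
-357 ([2.9, 1.0, 0.2], np.float64(0.4))
-361 ([3.4, 1.3, 0.2], np.float64(0.47))
-365 ([3.8, 1.6, 0.3], np.float64(0.53))
-369 ([4.2, 1.9, 0.3], np.float64(0.59))
-373 ([4.6, 2.3, 0.3], np.float64(0.66))
start (array([195.24390244, 241.8902439 ]), np.int64(82)) now (array([193.62626263, 256.71717172]), np.int64(99))
```

View pics/scene4.png

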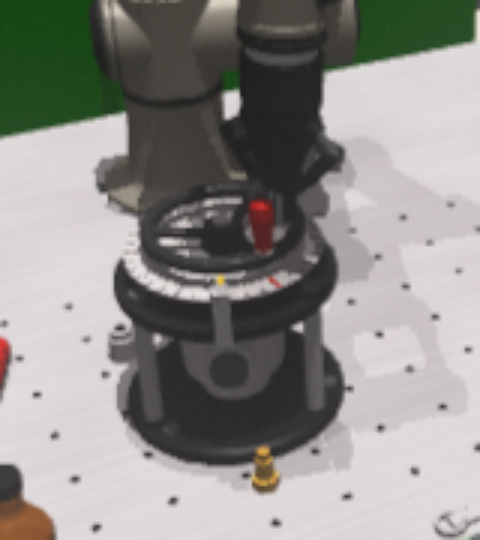

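The crop shows the handle at (262, 225) and the red mark at (275, 281), about 26° short of the yellow tip at (221, 281). I move most of that slowly, then re-measure.

servo_tool --motion '[[[0.4,0.1,0.1],0.06,0],[[0.8,0.2,0.1],0.12,0],[[1.2,0.3,0.1],0.17,0],[[1.6,0.4,0.1],0.23,0],[[2.0,0.6,0.2],0.28,0],[[2.4,0.8,0.2],0.33,0],[[2.4,0.8,0.2],0.33,0]]'

```text
time: 12.68
eef_pos: [563.7, -95.2, 312.7]
tool_rot: [[0.238, -0.971, -0.0], [-0.97, -0.237, -0.059], [0.057, 0.014, -0.998]]
contact_force: [-1.0, 3.2, -2.9]
opening: 0.1
gripper_force: 1.8
```

```bash
python3 - <<'E'
exec(open('m.py').read())
cv2.imwrite('pics/scene5.png',cv2.resize(im[120:300,170:330],None,fx=3,fy=3))
plan(s,-353,2,5)
E
```

```text
t 12.68 p [563.7 -95.2 312.7] yaw -76.2 q [-0.28  0.42  1.38 -0.06  1.32  2.64] F [-1.   3.2 -2.9] op 0.1
finger ang 7.2 r 73.8
handle 90 [ 575.1 -127.5  260.9] ang -12.9
mark 2 [ 579.  -125.9  191.7] ang -11.4
-355 ([0.3, 0.0, 0.1], np.float64(0.04))
-357 ([0.5, 0.1, 0.1], np.float64(0.07))
-359 ([0.8, 0.1, 0.1], np.float64(0.1))
-361 ([1.0, 0.2, 0.1], np.float64(0.13))
-363 ([1.3, 0.2, 0.1], np.float64(0.17))
```

View pics/scene5.png

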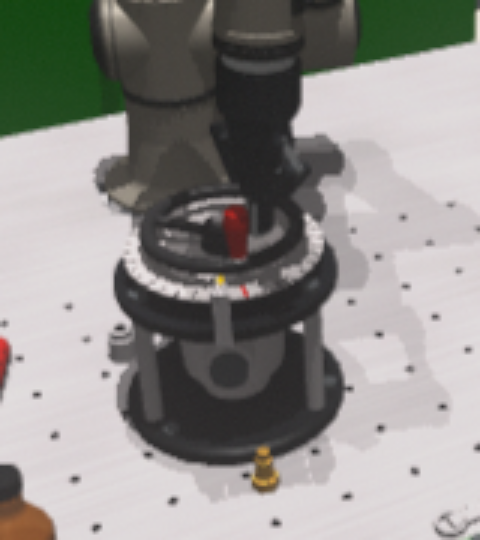

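The crop shows the mark at (246, 291) and the handle at (236, 232), against (218, 232) at the start. About 11° remains, which is roughly 14 mm.

servo_tool --motion '[[[0.4,0,0.1],0.04,0],[[0.8,0.1,0.1],0.08,0],[[1.1,0.2,0.1],0.11,0],[[1.4,0.3,0.1],0.15,0],[[1.4,0.3,0.1],0.15,0]]'

```text
time: 13.35
eef_pos: [564.3, -109.8, 312.8]
tool_rot: [[0.089, -0.996, 0.001], [-0.994, -0.088, -0.059], [0.059, 0.005, -0.998]]
contact_force: [0.0, 4.1, -2.4]
opening: -0.4
gripper_force: 1.9
```

```bash
python3 - <<'E'
exec(open('m.py').read())
cv2.imwrite('pics/scene6.png',cv2.resize(im[120:300,170:330],None,fx=3,fy=3))
plan(s,-362,2,3)
u=s['eef_pos']; print(rel(s,[u[0]+3,u[1]+22,u[2]],-70),rel(s,[u[0]+3,u[1]+22,u[2]+100],-70))
E
```

```text
t 13.35 p [ 564.3 -109.8  312.8] yaw -84.9 q [-0.3   0.42  1.38 -0.06  1.32  2.76] F [ 0.   4.1 -2.4] op -0.4
finger ang -4.1 r 74.0
handle 82 [ 571.1 -142.7  262.1] ang -23.3
-364 ([-0.0, 0.0, 0.1], np.float64(0.03))
-366 ([0.2, 0.0, 0.1], np.float64(0.06))
-368 ([0.5, 0.1, 0.1], np.float64(0.09))
([-2.2, -0.5, -0.1], np.float64(-0.26)) ([-1.6, -0.4, -10.1], np.float64(-0.26))
```

View pics/scene6.png

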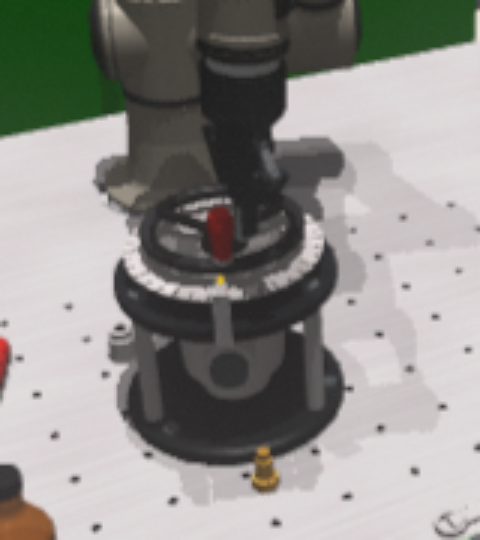

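The crop shows the handle at (219, 232), the same as at the start, and the mark hidden behind the pointer. One full turn is done, so I back off and lift.

servo_tool --motion '[[[-0.7,0,0],0,0],[[-1.5,-0.2,0],0,0],[[-2.2,-0.3,-0.1],0,0],[[-2.0,-0.3,-3],0,0],[[-1.8,-0.3,-6.5],0,0],[[-1.6,-0.3,-10],0,0],[[-1.4,-0.3,-14],0,0],[[-1.4,-0.3,-14],0,0],[[-1.4,-0.3,-14],0,0]]'

```text
time: 14.52
eef_pos: [565.9, -87.1, 451.1]
tool_rot: [[0.088, -0.996, -0.0], [-0.994, -0.087, -0.059], [0.059, 0.005, -0.998]]
contact_force: [-0.1, -0.5, -0.0]
opening: -0.1
gripper_force: 0.0
```

```bash
python3 - <<'E'
exec(open('m.py').read())
if s['eef_pos'][2]>420 and abs(c[1]+143)<6: print(bot.finish_job())
E
```

```text
t 14.53 p [565.9 -87.1 451.1] yaw -85.0 q [-0.26  0.37  1.09 -0.06  1.67  2.79] F [-0.1 -0.5 -0. ] op -0.1
finger ang 12.9 r 77.3
handle 90 [ 571.4 -141.2  262.4] ang -22.3
mark 2 [421.1 -90.  191.5] ang 165.4
```

```bash
python3 -c "
from cell import bot
print(bot.finish_job())"
```

```text
the job is handed in; nothing more can be done
None
```

I pushed the hand wheel clockwise through one full turn, and the handle stopped back at the pointer to within about 2° by camera. The arm is lifted clear and the job is handed in, but no verdict was returned.

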